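Mesh a ribbon spool on the winder's splined spindle and keep it pressed

TASK

Take the ribbon spool that has the cross-shaped hole and lower it upright over the winder's post, turning it until its cross slots mesh with the four splines, then slide it home and push it all the way down so the spring plate under it is at the bottom of its travel. Finish while still holding the spool pressed down there, so a clerk could put on the retaining nut; do not let go, and leave the other spool, the thread cone and the basket where they are.

Things in the scene. Friction and masses are not known exactly. Their poses are not given: they have to be found in the camera images.
- spool_center (a point): Centre (half-way up) of the spool to use: white plastic, grey ribbon, about 90 g, 45 mm tall, standing upright on the counter. Octagonal, 56 mm across opposite flats top to bottom; flats face along x, y and the diagonals. z is its axis, up. A cross-shaped hole runs right through: two crossed slots, each 11 mm wide, 36 mm long, along this frame's x and y.
- post_tip (a point): Centre of the top of the winder's upright steel spindle, 110 mm above the counter; frame turns with the spindle, z up. Top 22 mm: round post, 12 mm dia, tip tapered over 7 mm. From 22 mm below the tip down: four splines, a cross along this frame's x and y, arms 8 mm wide, 32 mm tip to tip. Spring plate's top: 48 mm below the tip, 56 mm when fully pressed. Stiff: needs 0.4 N m to turn.
- winder: The winder, a grey machine fixed to the counter; origin under the spindle axis, z up. Housing 160 mm (x) by 120 mm (y), top 46 mm above the counter, the spindle at its middle, at any angle to it. On its +y side a motor box 100 x 100 mm, 72 mm high (82 mm with its knob), 65 mm from the spindle axis at the nearest.
- plate (a joint): Round aluminium spring plate, 64 mm in diameter, round the spindle under the splines: how far it is pressed down, in m, 0 (up) to 0.008 (bottomed). About 4 N starts it moving and about 9 N holds it at the bottom; it springs back up, lifting the spool, when let go.
- plain_spool_center (a point): Centre of a spool with the same outside (56 mm across flats, 45 mm tall) but a plain round 15 mm hole: it cannot go over the splines. Leave it alone.
- cone_center (a point): Centre of a blue thread cone, 92 mm tall, 56 mm across its base. Leave it alone.
- basket: Small open red plastic basket (bowl), 110 mm across the rim, 45 mm tall; origin at the centre of its underside. Leave it alone.
Mind the look-alikes: they are no part of the job. Leave any black, brown or orange look-alike of the part that bears spool_center alone.

How it is judged:
By the outcome, as a careful person would: the job done as asked, in the order asked, and still so for the second after the job is handed in, while the arm keeps its last pose, push and grip.
It also fails if it takes over 43 s, if anything falls off the work surface, if the arm or the gripper's body presses on something with over 40 N, if the wrist force passes 120 N, or if a joint passes its speed limit or range.

ROBOT

A 6-joint arm with a two-finger parallel gripper is mounted at the origin on the work surface. World frame = base frame: x ahead of the robot, y to its left, z up, the work surface at z = 0. Lengths are in m, angles in degrees, forces in N, time in s.
With the tool pointing down it reaches from about 0.35 to 0.875 m from the base axis. Payload 4.2 kg.
Tool frame: the origin (TCP) lies at the very end of the fingers, on their centre line; the grasp point (between the pads) lies 19 mm behind it; z points along the fingers, x is the direction in which the jaws open and shut, and the axes are right-handed (so a half turn about z gives the same grasp; the last joint's range is limited). The gripper opens to 87 mm and grips with 3 to 60 N. Pads are 19 mm wide; open, the fingers measure 117 mm over their backs; the gripper's body (75 mm by 190 mm) begins 51 mm behind the grasp point.
Start: joints at [-58.006, 22.042, 0.453, 0, -68.411, -14.817], TCP at [0.185, -0.597, 0.223] pointing down, gripper open.
Joint ranges: [-179.83, 179.83], [-69.29, 118.12], [-61.27, 80.66], [-181.25, 117.63], [-171.15, -9.14], [-177.46, 177.46]. Speed limits (degrees/s): [159.86, 159.86, 180, 180, 180, 180].

INTERFACE

Orientations are given as a 3x3 rotation matrix whose columns are the frame's x, y, z axes.
In Python, from station import r gives the robot as it stands.
- The arm moves only by the shell command python3 -m jog 'ROWS' [OPENING]. ROWS is JSON, a list of rows, each a list of 2 entries, a list of its own where there are three numbers: the shift along the tool's x, y, z in m, then the turn, a rotation vector about the tool's x, y, z in units of 5 degrees (1.0 is 5 degrees). A call has exactly 10 rows; each row is the pose to reach, as a shift and turn from the pose commanded when the call began, along the tool's axes at that moment; what a row does not reach only later rows make up. A row lasts 1/12 s, in which the tool goes at most 41.7 mm and 7.16 degrees, less where a joint would pass 70% of its speed; a pose out of reach is approached as far as the arm can. A call with a gripper value outside its range is refused whole. OPENING is the finger opening in m, from 0 to 0.087, set as the call begins (- or left out, the last holds). The fingers move at their own pace and stop on an object; the grip force is fixed at half the most. Time passes only in rows, so rows that repeat a pose let the fingers close, or fill a call up. It gives the time, the measured TCP pose, the force and the opening at its end, in the units of the state.
- r.sense(): the state, without advancing time (a new reading comes with each control period).
- r.capture(name): name is "scene" or "top"; returns (picture, depth): 480x640x3 uint8, blue, green, red; 480x640 float32, m along the optical axis (not along the pixel's ray), 0 where there is no reading.
- r.calibration(name): a dict with "fx", "fy", "cx", "cy" (pixels), "R" (3x3) and "t" (3): a world point X has camera coordinates R X + t. Camera axes: x right, y down, z forward; pixel columns grow to the right and rows downward; lengths in m; the calibration is good to about 2 mm. A picture is of the moment at which its call begins. calibration takes no time and is no camera call.
- r.finish_job(): hands the job in, once; it reports no verdict.
Trained networks look in the newest picture that a camera, given by its name, has taken for a name from the list of things; names that differ only in an ending like _2 or _b are one class to them, and where a whole thing is asked for, a point or a joint stands for the part that bears it (a point fixed in the world has none). Each returns a list of dicts, best first, with "confidence" (0 to 1); they miss things now and then, are a little off and sometimes report something else, mostly with a low value. They report only what shows in the picture. A call takes as long as a camera call. They do not tell look-alikes from the thing itself.
- r.cut_out(query, camera): "region" (480x640 bool, what is visible of it) and "uv" ([column, row] in pixels, amid what is visible of it).
The state is a dict: "time_s": time; "joints": joint angles; "joint_velocities": joint speeds; "effort": joint torques, N m; "tcp_pos": TCP position; "ee_rot": TCP orientation; "wrist_force": force on the tool from outside, world axes, zero at the start; "moment": the same for the moment, N m; "gripper_width": opening from 0.0 (shut) to 1.0 (fully open).
Only numpy, scipy, OpenCV 4.12 (cv2) and the standard library are available. Lean on these libraries where they do the work, as an engineer would, in place of code of your own. Each camera call takes 0.05 s, during which the arm holds its last target.

## Working session

There is one attempt and no reset: what is moved stays moved. The work goes in short steps, Python scripts to look and compute and a shell command to move; the robot and the scene stay as the last step left them, time stands still between calls to the robot, and variables do not carry over. Pictures are saved under pics/ and viewed, and the job is handed in when it is done.

```bash
ls; mkdir -p pics
python3 - <<'E'
from station import r
import cv2,numpy as np
s=r.sense();print(s)
for n in("scene","top"):
    im,d=r.capture(n);cv2.imwrite(f"pics/{n}0.png",im);np.savez(f"{n}0.npz",im=im,d=d)
    print(n,r.calibration(n))
E
```

```text
pics
{'time_s': 0.0, 'joints': array([-5.80055847e+01,  2.20910648e+01,  3.78661030e-01, -3.00109136e-02,
       -6.84108503e+01, -1.48153131e+01]), 'joint_velocities': array([ 0.05880649, -0.01844393,  0.01652108,  0.01226307, -0.05089173,
        0.0169051 ]), 'effort': array([ 1.47653964e-05, -3.90666497e+01,  1.87407446e+01,  4.22001064e+00,
        1.09806040e-02, -1.86892989e-04]), 'tcp_pos': array([ 0.18442638, -0.5965286 ,  0.22144612]), 'ee_rot': array([[-2.95174171e-01,  9.55443186e-01, -7.26691787e-04],
       [ 9.55440920e-01,  2.95175054e-01,  2.08243547e-03],
       [ 2.20415007e-03, -7.96299053e-05, -9.99997568e-01]]), 'wrist_force': array([-0.36960396,  0.03681711,  0.44940081]), 'moment': array([ 0.00687598,  0.02211137, -0.06916989]), 'gripper_width': 0.9991435720223085}
scene {'fx': 570.3904420146258, 'fy': 570.3904420146258, 'cx': 318.70718815204276, 'cy': 243.95400146754082, 'R': array([[ 0.37836202,  0.92554317,  0.0145609 ],
       [ 0.63580498, -0.24842022, -0.73078001],
       [-0.67275123,  0.2857573 , -0.68245773]]), 't': array([-0.16893524, -0.34290839,  1.58963275])}
top {'fx': 606.4317287239419, 'fy': 606.4317287239419, 'cx': 317.7050595024579, 'cy': 244.06494485211758, 'R': array([[ 0.0114476 , -0.99978148, -0.01749115],
       [-0.99732229, -0.01015239, -0.07242354],
       [ 0.07223014,  0.01827339, -0.99722058]]), 't': array([-0.05618261,  0.63769266,  1.19376663])}
```

View pics/scene0.png

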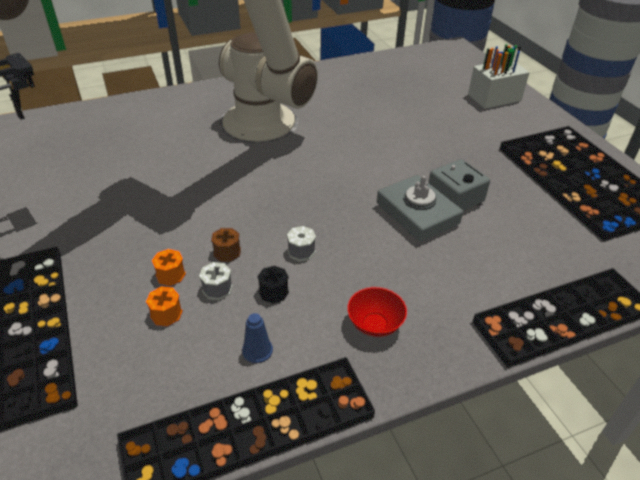

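View pics/top0.png

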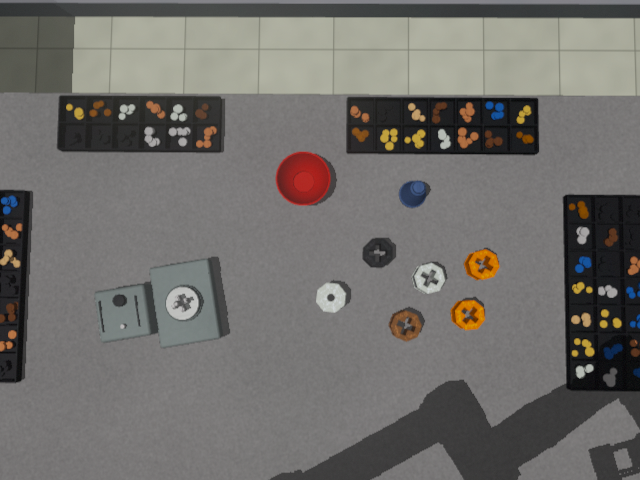

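```bash
cat > h.py <<'E'
import numpy as np,cv2
from station import r
def load(n,k=0):
    z=np.load(f"{n}{k}.npz");return z['im'],z['d']
def pts(n,d,u,v,z=None):
    c=r.calibration(n);R,t=c['R'],np.asarray(c['t'])
    p=np.stack([(u-c['cx'])/c['fx'],(v-c['cy'])/c['fy'],np.ones_like(u,dtype=float)],-1)
    if z is None: return (p*d[...,None]-t)@R
    o=-t@R; dr=p@R; s=(z-o[2])/dr[...,2]; return o+dr*s[...,None]
def proj(n,X):
    c=r.calibration(n);p=np.asarray(X)@c['R'].T+c['t']
    return np.stack([p[...,0]/p[...,2]*c['fx']+c['cx'],p[...,1]/p[...,2]*c['fy']+c['cy']],-1)
E
python3 - <<'E'
from h import *
im,d=load('top')
a=cv2.resize(im[240:316,392:468],None,fx=5,fy=5,interpolation=cv2.INTER_CUBIC)
b=cv2.resize(im[265:341,145:221],None,fx=5,fy=5,interpolation=cv2.INTER_CUBIC)
cv2.imwrite('pics/crop0.png',np.hstack([a,b]))
vv,uu=np.mgrid[0:480,0:640]
P=pts('top',d,uu.astype(float),vv.astype(float))
for n,(u,v) in dict(spool=(430,278),post=(183,303)).items():
    print(n,P[v-2:v+3,u-2:u+3,2].round(3))
for q in ['spool_center','post_tip','winder','plate','plain_spool_center','cone_center','basket']:
    for o in r.cut_out(q,'top')[:4]: print(q,o['confidence'],o['uv'],o['region'].sum(), np.median(P[o['region']],0).round(3),P[o['region']][:,2].max().round(3))
E
```

```text
spool [[ 0.005 -0.003  0.003  0.012  0.027]
 [ 0.    -0.006  0.007  0.019  0.032]
 [-0.003 -0.002  0.006  0.011  0.021]
 [ 0.002 -0.003  0.001  0.005  0.005]
 [ 0.003  0.004 -0.001  0.003 -0.   ]]
post [[0.084 0.086 0.089 0.084 0.093]
 [0.085 0.09  0.086 0.091 0.09 ]
 [0.088 0.09  0.091 0.083 0.08 ]
 [0.088 0.082 0.082 0.067 0.059]
 [0.091 0.082 0.08  0.065 0.058]]
spool_center 0.96 [425.0, 277.7] 696 [ 0.571 -0.266  0.043] 1.236
spool_center 0.92 [403.9, 330.4] 596 [ 0.478 -0.221  0.044] 1.236
spool_center 0.86 [469.9, 312.3] 771 [ 0.502 -0.344  0.043] 1.236
spool_center 0.83 [380.1, 258.6] 492 [ 0.617 -0.17   0.044] 1.236
post_tip 0.58 [180.5, 302.1] 157 [0.519 0.209 0.088] 1.236
winder 0.64 [165.2, 308.8] 8171 [0.509 0.243 0.049] 1.236
winder 0.38 [187.9, 301.4] 700 [0.518 0.208 0.062] 1.236
plate 0.78 [184.0, 302.7] 704 [0.519 0.209 0.062] 1.236
plain_spool_center 0.55 [326.3, 299.2] 641 [ 0.531 -0.075  0.045] 1.236
cone_center 0.76 [414.8, 193.5] 635 [ 0.735 -0.234  0.049] 0.096
basket 0.93 [301.8, 177.2] 2264 [ 0.772 -0.017  0.02 ] 1.236
```

View pics/crop0.png

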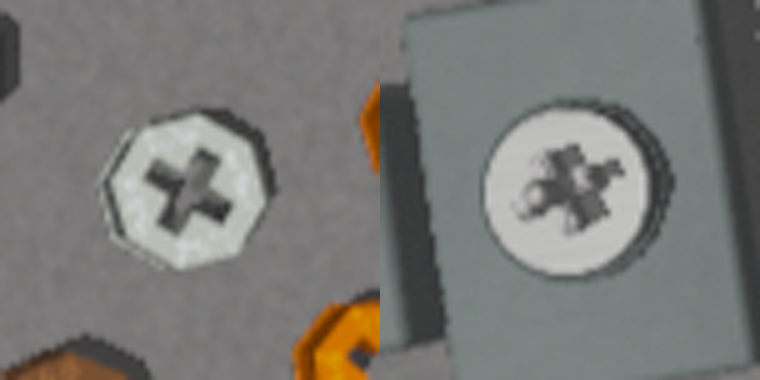

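```bash
cat > fit.py <<'E'
from h import *
from scipy.optimize import differential_evolution
def inpoly(x,y,th,kind):
    c,s=np.cos(th),np.sin(th);a=c*x+s*y;b=-s*x+c*y
    return a,b
def spoolmask(X,p):
    x=X[...,0]-p[0];y=X[...,1]-p[1];a,b=inpoly(x,y,p[2],0);a=abs(a);b=abs(b)
    w=0.0012
    sd=np.max([a,b,(a+b)/2**.5],0)-.028
    cr=np.minimum(np.maximum(a-.018,b-.0055),np.maximum(b-.018,a-.0055))
    sg=lambda q:1/(1+np.exp(np.clip(q/w*3,-30,30)))
    return sg(sd)*(1-sg(cr)),sd
def fitspool(n,im,guess,z=.045,rad=.034,thr=np.pi/4):
    g=im.mean(2);uv=proj(n,[*guess,z]);u0,v0=uv.round().astype(int);k=40
    vv,uu=np.mgrid[v0-k:v0+k:.5,u0-k:u0+k:.5]
    I=cv2.remap(g.astype(np.float32),uu.astype(np.float32),vv.astype(np.float32),cv2.INTER_CUBIC)
    X=pts(n,None,uu,vv,z)
    def cost(p):
        m,sd=spoolmask(X,p);s=sd<.001   # interior only + slight edge
        s=sd<.004
        return -np.corrcoef(m[s],I[s])[0,1]
    R=differential_evolution(cost,[(guess[0]-.01,guess[0]+.01),(guess[1]-.01,guess[1]+.01),(-thr,thr)],seed=1,maxiter=60,tol=1e-6)
    return R.x,R.fun
E
python3 - <<'E'
from fit import *
for n in('top','scene'):
    im,d=load(n)
    x,f=fitspool(n,im,(.571,-.266)); print(n,x[:2],np.degrees(x[2]),f)
# plate circle in both via z planes; crops
for n,z in(('top',.088),('scene',.088)):
    im,d=load(n)
    g=np.arange(-.045,.045,.0002)
    for zz in (.062,.088,.110):
        X=np.stack([.519+g[None,:]+0*g[:,None],.209-g[:,None]+0*g[None,:],zz+0*g[:,None]+0*g[None,:]],-1)
        uv=proj(n,X).astype(np.float32)
        o=cv2.remap(im,uv[...,0],uv[...,1],cv2.INTER_CUBIC)
        o=cv2.resize(o,(270,270));
        for q in range(0,271,30): cv2.line(o,(q,0),(q,3),(0,0,255));cv2.line(o,(0,q),(3,q),(0,0,255))
        cv2.imwrite(f'/tmp/{n}{zz}.png',o)
cv2.imwrite('pics/rect0.png',np.vstack([np.hstack([cv2.imread(f'/tmp/{n}{zz}.png') for zz in (.062,.088,.110)]) for n in('top','scene')]))
E
```

```text
top [ 0.57250059 -0.26853653] -29.585272532593905 -0.9343662475291618
scene [ 0.57268723 -0.26868847] -29.519582622480623 -0.9247419945509074
```

View pics/rect0.png

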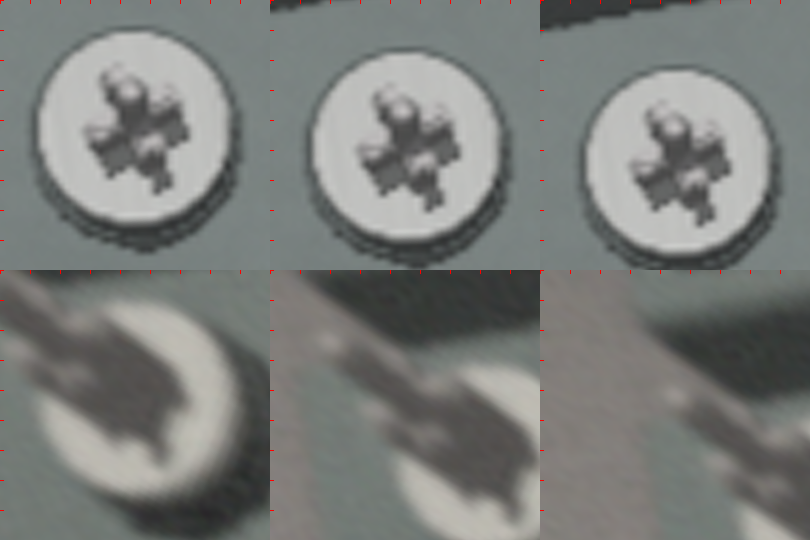

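```bash
cat > fitp.py <<'E'
from fit import *
def circ(n,im,guess,z=.062):
    g=im.mean(2);u0,v0=proj(n,[*guess,z]).round().astype(int);k=40
    vv,uu=np.mgrid[v0-k:v0+k:.5,u0-k:u0+k:.5]
    I=cv2.remap(g.astype(np.float32),uu.astype(np.float32),vv.astype(np.float32),cv2.INTER_CUBIC)
    X=pts(n,None,uu,vv,z)
    def cost(p):
        q=np.hypot(X[...,0]-p[0],X[...,1]-p[1]);s=(q<.036)&(q>.022)
        return -np.corrcoef((1/(1+np.exp((q-.032)/.0006)))[s],I[s])[0,1]
    R=differential_evolution(cost,[(guess[0]-.012,guess[0]+.012),(guess[1]-.012,guess[1]+.012)],seed=1,tol=1e-6)
    return R.x,R.fun
def cross(n,im,guess,sgm=.004,fixed=None):
    g=im.mean(2);u0,v0=proj(n,[*guess,.075]).round().astype(int);k=34;S=3
    vv,uu=np.mgrid[v0-k:v0+k:1/S,u0-k:u0+k:1/S]
    I=cv2.remap(g.astype(np.float32),uu.astype(np.float32),vv.astype(np.float32),cv2.INTER_CUBIC)
    X0=pts(n,None,uu,vv,.062)
    def sil(p):
        m=np.zeros(I.shape,np.uint8);c,s=np.cos(p[2]),np.sin(p[2])
        def hull(P,za,zb):
            Q=np.vstack([np.c_[P,np.full(len(P),z)] for z in(za,zb)])
            uv=(proj(n,Q)-[u0-k,v0-k])*S
            cv2.fillConvexPoly(m,cv2.convexHull((uv*16).round().astype(np.int32)),255,shift=4)
        A=np.array([[c,s],[-s,c]])
        for w,h in((.016,.004),(.004,.016)):
            P=np.array([[w,h],[-w,h],[-w,-h],[w,-h]])@A+p[:2];hull(P,.062,.088)
        t=np.linspace(0,2*np.pi,24);C=np.c_[np.cos(t),np.sin(t)]
        hull(C*.006+p[:2],.088,.103);hull(C*.004+p[:2],.103,.110)
        return cv2.GaussianBlur(m,(0,0),S*.6)/255.
    def cost(p):
        q=np.hypot(X0[...,0]-p[0],X0[...,1]-p[1])
        m=sil(p);s=(q<.030)
        return -np.corrcoef(-m[s],np.minimum(I[s],200))[0,1]
    R=differential_evolution(cost,[(guess[0]-sgm,guess[0]+sgm),(guess[1]-sgm,guess[1]+sgm),(-np.pi/4,np.pi/4)],seed=1,maxiter=60,tol=1e-6)
    return R.x,R.fun,I,sil(R.x)
E
python3 - <<'E'
from fitp import *
for n in('top','scene'):
    im,d=load(n)
    x,f=circ(n,im,(.519,.211));print(n,'circ',x,f)
    y,f,I,m=cross(n,im,x);print(n,'cross',y[:2],np.degrees(y[2]),f)
    e=cv2.Canny((m*255).astype(np.uint8),50,150);o=cv2.cvtColor(I.clip(0,255).astype(np.uint8),cv2.COLOR_GRAY2BGR);o[e>0]=(0,0,255)
    cv2.imwrite(f'/tmp/{n}.png',cv2.resize(o,(390,390)))
cv2.imwrite('pics/cross0.png',np.hstack([cv2.imread(f'/tmp/{n}.png') for n in('top','scene')]))
E
```

```text
top circ [0.51877167 0.21170942] -0.9412071817476368Traceback (most recent call last):
  File "<stdin>", line 5, in <module>
  File "fitp.py", line 33, in cross
    R=differential_evolution(cost,[(guess[0]-sgm,guess[0]+sgm),(guess[1]-sgm,guess[1]+sgm),(-np.pi/4,np.pi/4)],seed=1,maxiter=60,tol=1e-6)
    return fun(*args, **kwargs)
    ret = solver.solve()
    next(self)
    ~~~~^^^^^^
    energy = self.func(parameters)
    return self.f(x, *self.args)
           ~~~~~~^^^^^^^^^^^^^^^
  File "fitp.py", line 31, in cost
    m=sil(p);s=(q<.030)
  File "fitp.py", line 27, in sil
    hull(C*.006+p[:2],.088,.103);hull(C*.004+p[:2],.103,.110)
                                 ~~~~^^^^^^^^^^^^^^^^^^^^^^^^
  File "fitp.py", line 21, in hull
    uv=(proj(n,Q)-[u0-k,v0-k])*S
        ~~~~^^^^^
  File "h.py", line 11, in proj
    c=r.calibration(n);p=np.asarray(X)@c['R'].T+c['t']
ValueError: time passes only in moves, steps and waits
```

Too many calibration calls; I'll cache them.

```bash
sed -i 's/r\.calibration(n)/cal(n)/; /^def load/i import functools\n@functools.cache\ndef cal(n): return r.calibration(n)' h.py
cat > runp.py <<'E'
from fitp import *
import sys
k=sys.argv[1]
for n in('top','scene'):
    im,d=load(n,k)
    x,f=circ(n,im,(.519,.211));print(n,'circ',x,f)
    y,f,I,m=cross(n,im,x);print(n,'cross',y[:2],np.degrees(y[2]),f)
    e=cv2.Canny((m*255).astype(np.uint8),50,150);o=cv2.cvtColor(I.clip(0,255).astype(np.uint8),cv2.COLOR_GRAY2BGR);o[e>0]=(0,0,255)
    cv2.imwrite(f'/tmp/{n}.png',cv2.resize(o,(390,390)))
cv2.imwrite(f'pics/cross{k}.png',np.hstack([cv2.imread(f'/tmp/{n}.png') for n in('top','scene')]))
E
python3 runp.py 0
```

```text
top circ [0.51877167 0.21170942] -0.9412071817476368
top cross [0.51935648 0.20892648] 26.296572331581856 -0.7522988617848966
scene circ [0.51968585 0.21152771] -0.6622233791796249
scene cross [0.52076131 0.21005813] 18.359855025628008 -0.9521467044640558
```

View pics/cross0.png

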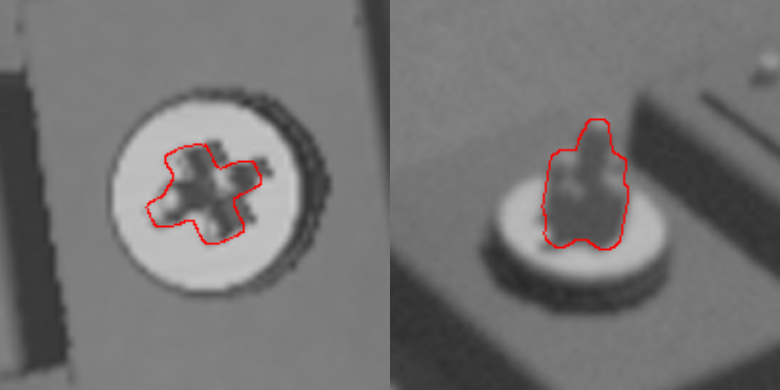

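Run:
```python
from h import *
im,_=load('top');im2,_=load('scene')
a=cv2.resize(im[283:323,163:203],(400,400),interpolation=cv2.INTER_LANCZOS4)
b=cv2.resize(im2[165:215,395:445],(400,400),interpolation=cv2.INTER_LANCZOS4)
cv2.imwrite('pics/z0.png',np.hstack([a,b]))
```

```text
(no output)
```

View pics/z0.png

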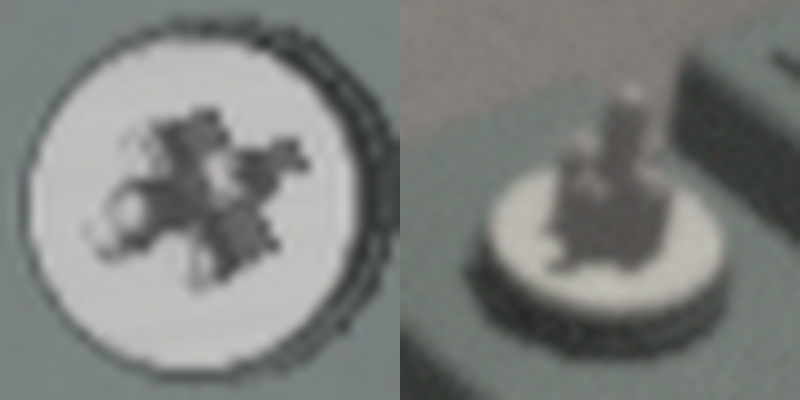

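```bash
cat > fit3.py <<'E'
from fitp import *
def setup(n,im,guess):
    g=im.mean(2);u0,v0=proj(n,[*guess,.075]).round().astype(int);k=26;S=4
    vv,uu=np.mgrid[v0-k:v0+k:1/S,u0-k:u0+k:1/S]
    I=cv2.remap(g.astype(np.float32),uu.astype(np.float32),vv.astype(np.float32),cv2.INTER_CUBIC)
    return dict(n=n,I=I,o=np.array([u0-k,v0-k]),S=S,X0=pts(n,None,uu,vv,.062))
def ren(D,p):
    n=D['n'];px,py,th,sx,sy=p;S=D['S'];c,s=np.cos(th),np.sin(th);A=np.array([[c,s],[-s,c]])
    sh=np.array([sx,sy])
    def fill(Q):
        m=np.zeros(D['I'].shape,np.uint8);uv=(proj(n,np.array(Q))-D['o'])*S
        cv2.fillConvexPoly(m,cv2.convexHull((uv*16).round().astype(np.int32)),255,shift=4);return m>0
    at=lambda P,z,h=0:np.c_[P+sh*h,np.full(len(P),z)]
    rects=[np.array([[w,h],[-w,h],[-w,-h],[w,-h]])@A+[px,py] for w,h in((.016,.004),(.004,.016))]
    t=np.linspace(0,2*np.pi,24);C=np.c_[np.cos(t),np.sin(t)];c6=C*.006+[px,py];c3=C*.003+[px,py]
    br=np.ones(D['I'].shape)
    for P in rects: br[fill(np.vstack([at(P,.062),at(P,.062,.026)]))]=0
    br[fill(np.vstack([at(c6,.062),at(c6,.062,.041),at(c3,.062,.048)]))]=0
    for P in rects: br[fill(np.vstack([at(P,.062),at(P,.088)]))]=0
    top=fill(at(rects[0],.088))|fill(at(rects[1],.088)); br[top]=1
    br[top&fill(np.vstack([at(c6,.088),at(c6,.088,.015),at(c3,.088,.022)]))]=0
    br[fill(np.vstack([at(c6,.088),at(c6,.103),at(c3,.110)]))]=0
    br[fill(np.vstack([at(c6,.103),at(c3,.110)]))]=.6
    br[fill(at(c3,.110))]=1
    return cv2.GaussianBlur(br,(0,0),S*.6)
def fit3(D,b):
    I=np.clip(D['I'],0,200)
    def cost(p):
        q=np.hypot(D['X0'][...,0]-b[0][2],D['X0'][...,1]-b[1][2]);s=q<.03
        return -np.corrcoef(ren(D,p)[s],I[s])[0,1]
    R=differential_evolution(cost,[x[:2] for x in b]+[(-np.pi/4,np.pi/4),(-.2,1.2),(-1.2,.2)],seed=2,maxiter=50,popsize=10,tol=1e-6)
    return R.x,R.fun
E
python3 - <<'E'
from fit3 import *
im,_=load('top')
D=setup('top',im,(.519,.2117))
os_=[]
for w in(.0015,):
    x,f=fit3(D,[(.5188-w,.5188+w,.5188),(.2117-w,.2117+w,.2117)]);print(x[:2],np.degrees(x[2]),x[3:],f)
    os_+=[D['I'],ren(D,x)*200]
for a in range(-45,45,5):
    y=x.copy();y[2]=np.radians(a);s=np.hypot(D['X0'][...,0]-.5188,D['X0'][...,1]-.2117)<.03
    print(a,round(np.corrcoef(ren(D,y)[s],D['I'].clip(0,200)[s])[0,1],3),end='; ')
cv2.imwrite('pics/f3.png',cv2.resize(np.hstack(os_).clip(0,255).astype(np.uint8),(800,400)))
E
```

```text
[0.5186825  0.21274042] 25.920538645873766 [ 0.12796671 -0.28427511] -0.9506771991615279
-45 0.745; -40 0.683; -35 0.62; -30 0.568; -25 0.537; -20 0.528; -15 0.541; -10 0.574; -5 0.623; 0 0.681; 5 0.744; 10 0.806; 15 0.868; 20 0.921; 25 0.948; 30 0.934; 35 0.885; 40 0.82;
```

View pics/f3.png

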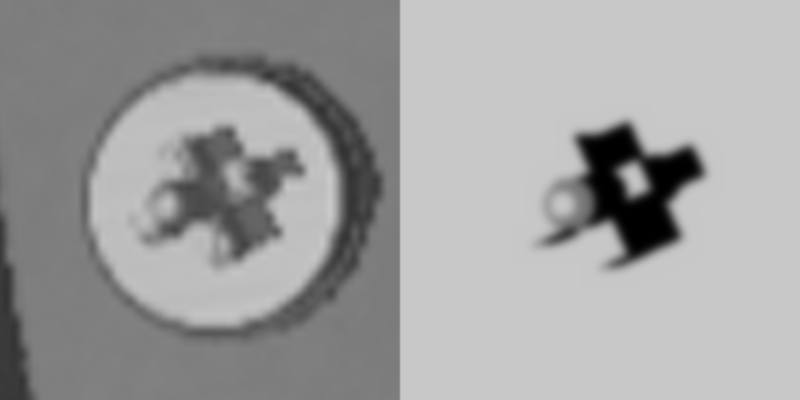

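Run:
```python
from fit3 import *
im,_=load('scene')
D=setup('scene',im,(.519,.2117))
I=D['I'];s=np.hypot(D['X0'][...,0]-.5188,D['X0'][...,1]-.2117)<.032
# scene: spline tops may be dark: try angle with centre free
def cost(p): return -np.corrcoef(ren(D,[*p,.128,-.284])[s],I.clip(0,200)[s])[0,1]
R=differential_evolution(cost,[(.5155,.522),(.2085,.2155),(-.78,.78)],seed=2,maxiter=50,popsize=10);x=R.x
print(x[:2],np.degrees(x[2]),R.fun)
for a in range(0,45,5): print(a,round(cost([x[0],x[1],np.radians(a)]),3),end=';')
cv2.imwrite('pics/f4.png',cv2.resize(np.hstack([I,ren(D,[*x,.128,-.284])*200]).clip(0,255).astype(np.uint8),(800,400)))
```

```text
[0.51784425 0.21332784] 23.784851980463092 -0.9509831018832501
0 -0.889;5 -0.906;10 -0.917;15 -0.936;20 -0.948;25 -0.95;30 -0.942;35 -0.929;40 -0.913;
```

View pics/f4.png

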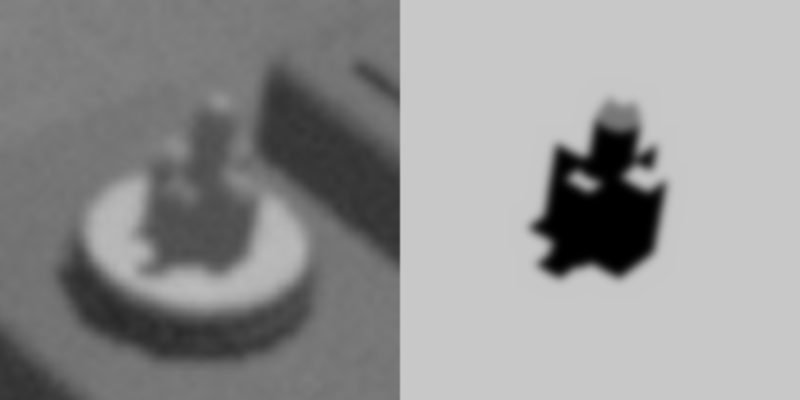

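```bash
cat > go.py <<'E'
# usage: go.py x y z yaw(of tool x)
import sys,numpy as np
from station import r
from scipy.spatial.transform import Rotation as Ro
x,y,z,yaw=map(float,sys.argv[1:5]);s=r.sense();R=np.array(s['ee_rot']);a=np.radians(yaw)
ex=np.array([np.cos(a),np.sin(a),0]);ez=np.array([0,0,-1.]);T=np.c_[ex,np.cross(ez,ex),ez]
print('t',round(s['time_s'],2),'tcp',s['tcp_pos'].round(4),'yaw',np.degrees(np.arctan2(R[1,0],R[0,0])).round(2),'F',s['wrist_force'].round(1),'w',round(s['gripper_width']*87,1))
print('shift',(R.T@(np.array([x,y,z])-s['tcp_pos'])).round(4),'turn',(Ro.from_matrix(R.T@T).as_rotvec(degrees=True)/5).round(3),'j',s['joints'].round(1))
E
python3 go.py .5725 -.2685 .12 105.5
```

```text
t 0.45 tcp [ 0.1846 -0.597   0.2225] yaw 107.18 F [ 0.3 -0.7 -0.3] w 87.2
shift [0.1993 0.4676 0.1025] turn [ 0.    -0.002  0.335] j [-58.   22.    0.4  -0.  -68.4 -14.8]
```

```bash
python3 -m jog '[[[0.01,0.0235,0],[0,0,0]],[[0.025,0.0587,0],[0,0,0.1]],[[0.04,0.0939,0.01],[0,0,0.2]],[[0.055,0.129,0.02],[0,0,0.335]],[[0.07,0.164,0.03],[0,0,0.335]],[[0.085,0.1995,0.04],[0,0,0.335]],[[0.1,0.2347,0.05],[0,0,0.335]],[[0.115,0.27,0.06],[0,0,0.335]],[[0.13,0.305,0.07],[0,0,0.335]],[[0.145,0.34,0.08],[0,0,0.335]]]' 0.087; python3 go.py .5725 -.2685 .12 105.5
```

```text
time_s: 1.28
tcp_pos: [0.4679, -0.3567, 0.1424]
ee_rot: [[-0.267, 0.964, 0.001], [0.964, 0.267, -0.0], [-0.0, 0.0, -1.0]]
wrist_force: [1.0, -1.1, -0.1]
gripper_width: 1.001
t 1.28 tcp [ 0.4679 -0.3567  0.1424] yaw 105.51 F [ 1.  -1.1 -0.1] w 87.1
shift [0.0571 0.1244 0.0225] turn [0.005 0.005 0.003] j [-21.6  22.4 -11.3   0.  -56.3 -52.9]
```

```bash
python3 -m jog '[[[0.014,0.033,0.006],[0,0,0]],[[0.028,0.066,0.012],[0,0,0]],[[0.042,0.099,0.018],[0,0,0]],[[0.05,0.118,0.0225],[0,0,0]],[[0.0543,0.1276,0.0225],[0,0,0]],[[0.0543,0.1276,0.0225],[0,0,0]],[[0.0543,0.1276,0.0225],[0,0,0]],[[0.0543,0.1276,0.0225],[0,0,0]],[[0.0543,0.1276,0.0225],[0,0,0]],[[0.0543,0.1276,0.0225],[0,0,0]]]'; python3 go.py .5725 -.2685 .010 105.45
```

```text
time_s: 2.12
tcp_pos: [0.5742, -0.2728, 0.1206]
ee_rot: [[-0.266, 0.964, 0.001], [0.964, 0.266, -0.0], [-0.0, 0.001, -1.0]]
wrist_force: [-0.3, 0.4, 0.4]
gripper_width: 0.998
t 2.12 tcp [ 0.5742 -0.2728  0.1206] yaw 105.4 F [-0.3  0.4  0.4] w 86.8
shift [ 0.0046 -0.0006  0.1106] turn [ 0.006  0.003 -0.01 ] j [-10.9  27.8  -5.7   0.  -56.4 -63.7]
```

```bash
python3 -m jog '[[[0.0035,-0.0005,0.015],[0,0,0]],[[0.0035,-0.0005,0.03],[0,0,0]],[[0.0035,-0.0005,0.045],[0,0,0]],[[0.0035,-0.0005,0.055],[0,0,0]],[[0.0035,-0.0005,0.06],[0,0,0]],[[0.0035,-0.0005,0.06],[0,0,0]],[[0.0035,-0.0005,0.06],[0,0,0]],[[0.0035,-0.0005,0.06],[0,0,0]],[[0.0035,-0.0005,0.06],[0,0,0]],[[0.0035,-0.0005,0.06],[0,0,0]]]'; python3 go.py .5725 -.2685 .010 105.45
python3 - <<'E'
from h import *
for n in("top","scene"):
    im,d=r.capture(n);np.savez(f"{n}1.npz",im=im,d=d)
    u,v=proj(n,[.5725,-.2685,.05]).astype(int);cv2.imwrite(f'/tmp/{n}.png',cv2.resize(im[v-50:v+50,u-50:u+50],(400,400)))
cv2.imwrite('pics/g1.png',np.hstack([cv2.imread('/tmp/top.png'),cv2.imread('/tmp/scene.png')]))
for i in range(1):print(r.sense()['tcp_pos'])
E
```

```text
time_s: 2.95
tcp_pos: [0.5741, -0.2686, 0.0609]
ee_rot: [[-0.267, 0.964, 0.001], [0.964, 0.267, -0.0], [-0.001, 0.001, -1.0]]
wrist_force: [0.0, -0.4, 0.1]
gripper_width: 1.0
t 2.95 tcp [ 0.5741 -0.2686  0.0609] yaw 105.51 F [ 0.  -0.4  0.1] w 87.0
shift [ 0.0005 -0.0016  0.0509] turn [0.015 0.008 0.011] j [-10.5  31.3  -9.5   0.  -49.1 -64. ]
[ 0.57390502 -0.26850344  0.06056066]
```

View pics/g1.png

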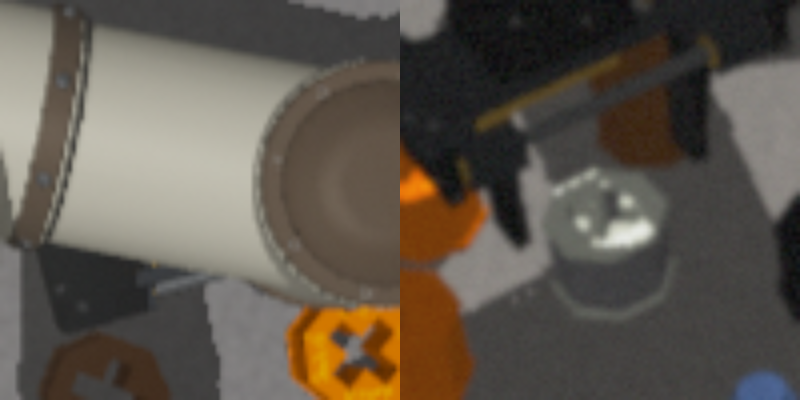

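```bash
python3 -m jog '[[[0.0005,-0.0015,0.008],[0,0,0]],[[0.0005,-0.0015,0.016],[0,0,0]],[[0.0005,-0.0015,0.024],[0,0,0]],[[0.0005,-0.0015,0.032],[0,0,0]],[[0.0005,-0.0015,0.04],[0,0,0]],[[0.0005,-0.0015,0.047],[0,0,0]],[[0.0005,-0.0015,0.051],[0,0,0]],[[0.0005,-0.0015,0.051],[0,0,0]],[[0.0005,-0.0015,0.051],[0,0,0]],[[0.0005,-0.0015,0.051],[0,0,0]]]'; python3 go.py .5725 -.2685 .010 105.45
```

```text
time_s: 3.88
tcp_pos: [0.5724, -0.2685, 0.0094]
ee_rot: [[-0.267, 0.964, 0.001], [0.964, 0.267, -0.0], [-0.001, 0.001, -1.0]]
wrist_force: [0.2, -0.3, 0.3]
gripper_width: 0.998
t 3.88 tcp [ 0.5724 -0.2685  0.0094] yaw 105.51 F [ 0.2 -0.3  0.3] w 86.8
shift [ 0.      0.0001 -0.0006] turn [0.007 0.006 0.013] j [-10.5  34.9 -12.    0.  -43.1 -64. ]
```

```bash
python3 -m jog '[[[0,0,0],[0,0,0]],[[0,0,0],[0,0,0]],[[0,0,0],[0,0,0]],[[0,0,0],[0,0,0]],[[0,0,0],[0,0,0]],[[0,0,0],[0,0,0]],[[0,0,0],[0,0,0]],[[0,0,0],[0,0,0]],[[0,0,0],[0,0,0]],[[0,0,0],[0,0,0]]]' 0.04; python3 go.py .5725 -.2685 .010 105.45
```

```text
time_s: 4.72
tcp_pos: [0.5721, -0.2685, 0.0092]
ee_rot: [[-0.267, 0.964, 0.0], [0.964, 0.267, -0.0], [-0.0, 0.0, -1.0]]
wrist_force: [-0.9, -0.4, 0.9]
gripper_width: 0.643
t 4.72 tcp [ 0.5721 -0.2685  0.0092] yaw 105.51 F [-0.9 -0.4  0.9] w 55.9
shift [-0.0001  0.0003 -0.0008] turn [0.002 0.002 0.011] j [-10.5  34.9 -12.    0.  -43.1 -64. ]
```

```bash
python3 -m jog '[[[0,0,-0.01],[0,0,0]],[[0,0,-0.025],[0,0,0]],[[0,0,-0.05],[0,0,0]],[[0,0,-0.08],[0,0,0]],[[0,0,-0.11],[0,0,0]],[[0,0,-0.14],[0,0,0]],[[0.014,-0.004,-0.15],[0,0,0]],[[0.033,-0.009,-0.15],[0,0,0.5]],[[0.06,-0.017,-0.15],[0,0,1]],[[0.09,-0.026,-0.15],[0,0,2]]]'; python3 go.py .5187 .2123 .16 70.5
```

```text
time_s: 5.55
tcp_pos: [0.5224, -0.1882, 0.1595]
ee_rot: [[-0.091, 0.996, 0.001], [0.996, 0.091, 0.0], [0.0, 0.001, -1.0]]
wrist_force: [0.6, 1.7, -1.2]
gripper_width: 0.642
t 5.55 tcp [ 0.5224 -0.1882  0.1595] yaw 95.25 F [ 0.6  1.7 -1.2] w 55.9
shift [ 0.3992  0.033  -0.0004] turn [ 7.000e-03 -4.000e-03  4.949e+00] j [ -3.1  18.4 -14.7  -0.  -56.8 -81.6]
```

```bash
python3 -m jog '[[[0.03,0.0025,0],[0,0,0.5]],[[0.065,0.005,0],[0,0,1]],[[0.1,0.008,0],[0,0,1.7]],[[0.135,0.011,0],[0,0,2.4]],[[0.17,0.014,0],[0,0,3.1]],[[0.205,0.017,0],[0,0,3.8]],[[0.24,0.02,0],[0,0,4.5]],[[0.275,0.023,0],[0,0,4.95]],[[0.31,0.026,0],[0,0,4.95]],[[0.335,0.028,0],[0,0,4.95]]]'; python3 go.py .5187 .2123 .16 70.5
```

```text
time_s: 6.38
tcp_pos: [0.5183, 0.1501, 0.1596]
ee_rot: [[0.328, 0.945, 0.001], [0.945, -0.328, 0.001], [0.001, 0.0, -1.0]]
wrist_force: [0.8, -0.5, -1.2]
gripper_width: 0.64
t 6.38 tcp [0.5183 0.1501 0.1596] yaw 70.84 F [ 0.8 -0.5 -1.2] w 55.7
shift [ 0.0589 -0.02   -0.0003] turn [ 0.003 -0.009  0.068] j [  33.4   17.   -16.9   -0.   -56.1 -142.5]
```

```bash
python3 -m jog '[[[0.015,-0.005,0],[0,0,0]],[[0.03,-0.01,0],[0,0,0]],[[0.045,-0.015,0],[0,0,0]],[[0.055,-0.0185,0],[0,0,0]],[[0.059,-0.02,0],[0,0,0]],[[0.059,-0.02,0],[0,0,0]],[[0.059,-0.02,0],[0,0,0]],[[0.059,-0.02,0],[0,0,0]],[[0.059,-0.02,0],[0,0,0]],[[0.059,-0.02,0],[0,0,0]]]'; python3 go.py .5187 .2123 .14 70.5
python3 - <<'E'
from h import *
for n in("top","scene"):
    im,d=r.capture(n);np.savez(f"{n}2.npz",im=im,d=d)
    u,v=proj(n,[.5187,.2123,.14]).astype(int);cv2.imwrite(f'/tmp/{n}.png',cv2.resize(im[v-50:v+50,u-50:u+50],(400,400)))
cv2.imwrite('pics/g2.png',np.hstack([cv2.imread('/tmp/top.png'),cv2.imread('/tmp/scene.png')]))
E
```

```text
time_s: 7.22
tcp_pos: [0.5193, 0.2091, 0.1591]
ee_rot: [[0.331, 0.944, -0.0], [0.944, -0.331, -0.0], [-0.0, -0.0, -1.0]]
wrist_force: [-0.5, -0.9, -1.0]
gripper_width: 0.641
t 7.22 tcp [0.5193 0.2091 0.1591] yaw 70.7 F [-0.5 -0.9 -1. ] w 55.8
shift [ 0.0028 -0.0016  0.0191] turn [-0.001  0.001  0.04 ] j [  38.5   18.9  -14.1    0.   -57.  -147.8]
```

View pics/g2.png

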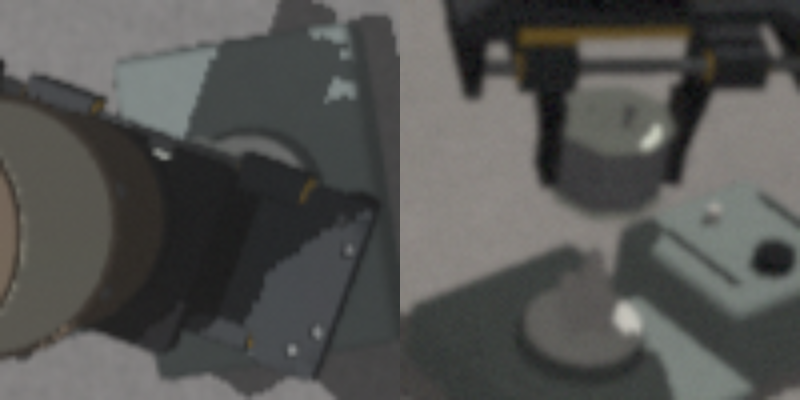

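```bash
python3 -m jog '[[[0.001,-0.0005,0.007],[0,0,0.03]],[[0.002,-0.001,0.014],[0,0,0.03]],[[0.0027,-0.0016,0.021],[0,0,0.03]],[[0.0027,-0.0016,0.027],[0,0,0.03]],[[0.0027,-0.0016,0.03],[0,0,0.03]],[[0.0027,-0.0016,0.03],[0,0,0.03]],[[0.0027,-0.0016,0.03],[0,0,0.03]],[[0.0027,-0.0016,0.03],[0,0,0.03]],[[0.0027,-0.0016,0.03],[0,0,0.03]],[[0.0027,-0.0016,0.03],[0,0,0.03]]]'; python3 go.py .5187 .2122 .105 70.5
```

```text
time_s: 8.15
tcp_pos: [0.5189, 0.213, 0.1294]
ee_rot: [[0.332, 0.943, 0.001], [0.943, -0.332, 0.0], [0.001, 0.0, -1.0]]
wrist_force: [0.3, 0.5, -0.3]
gripper_width: 0.634
t 8.15 tcp [0.5189 0.213  0.1294] yaw 70.6 F [ 0.3  0.5 -0.3] w 55.2
shift [-0.0008  0.0001  0.0244] turn [ 0.006 -0.008  0.021] j [  38.9   20.7  -16.1    0.   -53.1 -148.3]
```

```bash
python3 -m jog '[[[-0.0007,0,0.003],[0,0,0]],[[-0.0007,0,0.006],[0,0,0]],[[-0.0007,0,0.009],[0,0,0]],[[-0.0007,0,0.012],[0,0,0]],[[-0.0007,0,0.015],[0,0,0]],[[-0.0007,0,0.018],[0,0,0]],[[-0.0007,0,0.021],[0,0,0]],[[-0.0007,0,0.0235],[0,0,0]],[[-0.0007,0,0.0235],[0,0,0]],[[-0.0007,0,0.0235],[0,0,0]]]'; python3 go.py .5187 .2122 .09 70.5
```

```text
time_s: 8.98
tcp_pos: [0.5184, 0.2122, 0.1054]
ee_rot: [[0.332, 0.943, -0.0], [0.943, -0.332, -0.0], [-0.0, -0.0, -1.0]]
wrist_force: [-0.2, -0.4, -1.5]
gripper_width: 0.633
t 8.98 tcp [0.5184 0.2122 0.1054] yaw 70.61 F [-0.2 -0.4 -1.5] w 55.1
shift [0.0001 0.0003 0.0154] turn [-0.002  0.004  0.021] j [  38.8   22.3  -17.8    0.   -50.  -148.2]
```

```bash
python3 -m jog '[[[0,0.0002,0.002],[0,0,0]],[[0,0.0002,0.004],[0,0,0]],[[0,0.0002,0.006],[0,0,0]],[[0,0.0002,0.008],[0,0,0]],[[0,0.0002,0.01],[0,0,0]],[[0,0.0002,0.012],[0,0,0]],[[0,0.0002,0.014],[0,0,0]],[[0,0.0002,0.016],[0,0,0]],[[0,0.0002,0.016],[0,0,0]],[[0,0.0002,0.016],[0,0,0]]]'; python3 go.py .5187 .2122 .075 70.5
```

```text
time_s: 9.82
tcp_pos: [0.5186, 0.2121, 0.0894]
ee_rot: [[0.332, 0.943, -0.0], [0.943, -0.332, -0.0], [-0.0, -0.0, -1.0]]
wrist_force: [0.2, 1.0, -0.9]
gripper_width: 0.642
t 9.82 tcp [0.5186 0.2121 0.0894] yaw 70.6 F [ 0.2  1.  -0.9] w 55.9
shift [0.0001 0.0001 0.0144] turn [-0.002  0.003  0.02 ] j [  38.8   23.4  -18.8    0.   -47.9 -148.2]
```

```bash
python3 -m jog '[[[0,0,0.002],[0,0,0]],[[0,0,0.004],[0,0,0]],[[0,0,0.006],[0,0,0]],[[0,0,0.008],[0,0,0]],[[0,0,0.01],[0,0,0]],[[0,0,0.012],[0,0,0]],[[0,0,0.014],[0,0,0]],[[0,0,0.016],[0,0,0]],[[0,0,0.016],[0,0,0]],[[0,0,0.016],[0,0,0]]]'; python3 go.py .5187 .2122 .063 70.5
python3 - <<'E'
from station import r
print(r.sense()['wrist_force'],r.sense()['moment'])
E
```

```text
time_s: 10.65
tcp_pos: [0.5185, 0.2121, 0.0734]
ee_rot: [[0.332, 0.943, -0.0], [0.943, -0.332, -0.0], [-0.0, -0.0, -1.0]]
wrist_force: [0.2, 0.5, -0.8]
gripper_width: 0.64
t 10.65 tcp [0.5185 0.2121 0.0734] yaw 70.6 F [ 0.2  0.5 -0.8] w 55.7
shift [0.0001 0.0001 0.0104] turn [-0.002  0.003  0.021] j [  38.8   24.6  -19.7   -0.   -45.7 -148.2]
[ 0.19866352  0.53794777 -0.78722065] [ 0.01868331 -0.01297434 -0.03297885]
```

```bash
python3 -m jog '[[[0,0,0.001],[0,0,0]],[[0,0,0.002],[0,0,0]],[[0,0,0.003],[0,0,0]],[[0,0,0.004],[0,0,0]],[[0,0,0.005],[0,0,0]],[[0,0,0.006],[0,0,0]],[[0,0,0.006],[0,0,0]],[[0,0,0.006],[0,0,0]],[[0,0,0.006],[0,0,0]],[[0,0,0.006],[0,0,0]]]'; python3 go.py .5187 .2122 .063 70.5;
python3 -m jog '[[[0,0,0.001],[0,0,0]],[[0,0,0.002],[0,0,0]],[[0,0,0.003],[0,0,0]],[[0,0,0.0035],[0,0,0]],[[0,0,0.004],[0,0,0]],[[0,0,0.004],[0,0,0]],[[0,0,0.004],[0,0,0]],[[0,0,0.004],[0,0,0]],[[0,0,0.004],[0,0,0]],[[0,0,0.004],[0,0,0]]]'; python3 go.py .5187 .2122 .063 70.5
```

```text
time_s: 11.48
tcp_pos: [0.5187, 0.2122, 0.0678]
ee_rot: [[0.332, 0.943, 0.0], [0.943, -0.332, 0.0], [0.0, 0.0, -1.0]]
wrist_force: [-2.0, -0.5, 5.4]
gripper_width: 0.641
t 11.48 tcp [0.5187 0.2122 0.0678] yaw 70.61 F [-2.  -0.5  5.4] w 55.8
shift [-0.     -0.      0.0048] turn [ 0.003 -0.004  0.021] j [  38.8   25.   -20.     0.   -45.  -148.2]
time_s: 12.32
tcp_pos: [0.5187, 0.2122, 0.0641]
ee_rot: [[0.332, 0.943, 0.0], [0.943, -0.332, 0.0], [0.0, 0.0, -1.0]]
wrist_force: [-2.5, -0.6, 6.9]
gripper_width: 0.641
t 12.32 tcp [0.5187 0.2122 0.0641] yaw 70.62 F [-2.5 -0.6  6.9] w 55.8
shift [-0.     -0.      0.0011] turn [ 0.004 -0.002  0.023] j [  38.8   25.3  -20.2    0.   -44.5 -148.2]
```

```bash
python3 -m jog '[[[0,0,0.0003],[0,0,0]],[[0,0,0.0006],[0,0,0]],[[0,0,0.0009],[0,0,0]],[[0,0,0.0012],[0,0,0]],[[0,0,0.0015],[0,0,0]],[[0,0,0.0015],[0,0,0]],[[0,0,0.0015],[0,0,0]],[[0,0,0.0015],[0,0,0]],[[0,0,0.0015],[0,0,0]],[[0,0,0.0015],[0,0,0]]]'; python3 go.py .5187 .2122 .063 70.5
```

```text
time_s: 13.15
tcp_pos: [0.5188, 0.2122, 0.0631]
ee_rot: [[0.332, 0.943, 0.001], [0.943, -0.332, 0.0], [0.0, 0.001, -1.0]]
wrist_force: [-3.1, -1.0, 10.2]
gripper_width: 0.639
t 13.15 tcp [0.5188 0.2122 0.0631] yaw 70.63 F [-3.1 -1.  10.2] w 55.6
shift [-0.0001 -0.      0.0001] turn [ 0.006 -0.003  0.025] j [  38.8   25.4  -20.3    0.   -44.3 -148.2]
```

```bash
python3 -m jog '[[[0,0,0.0003],[0,0,0]],[[0,0,0.0006],[0,0,0]],[[0,0,0.0009],[0,0,0]],[[0,0,0.001],[0,0,0]],[[0,0,0.001],[0,0,0]],[[0,0,0.001],[0,0,0]],[[0,0,0.001],[0,0,0]],[[0,0,0.001],[0,0,0]],[[0,0,0.001],[0,0,0]],[[0,0,0.001],[0,0,0]]]'; python3 go.py .5187 .2122 .063 70.5
```

```text
time_s: 13.98
tcp_pos: [0.5188, 0.2122, 0.0631]
ee_rot: [[0.331, 0.943, 0.001], [0.943, -0.331, -0.0], [0.0, 0.001, -1.0]]
wrist_force: [-5.3, -0.0, 14.3]
gripper_width: 0.639
t 13.98 tcp [0.5188 0.2122 0.0631] yaw 70.64 F [-5.3 -0.  14.3] w 55.6
shift [-0.     -0.0001  0.0001] turn [ 0.009 -0.003  0.028] j [  38.8   25.4  -20.3    0.   -44.3 -148.2]
```

```bash
python3 -m jog '[[[0,0,0.0004],[0,0,0]],[[0,0,0.0004],[0,0,0]],[[0,0,0.0004],[0,0,0]],[[0,0,0.0004],[0,0,0]],[[0,0,0.0004],[0,0,0]],[[0,0,0.0004],[0,0,0]],[[0,0,0.0004],[0,0,0]],[[0,0,0.0004],[0,0,0]],[[0,0,0.0004],[0,0,0]],[[0,0,0.0004],[0,0,0]]]'
python3 - <<'E'
from h import *
for n in("top","scene"):
    im,d=r.capture(n);cv2.imwrite(f'pics/{n}3.png',im)
u,v=proj("scene",[.5187,.2122,.08]).astype(int);cv2.imwrite('pics/g3.png',cv2.resize(im[v-50:v+50,u-50:u+50],(500,500)))
s=r.sense();print(s['tcp_pos'],s['wrist_force'],s['time_s'])
E
```

```text
time_s: 14.82
tcp_pos: [0.5188, 0.2122, 0.063]
ee_rot: [[0.331, 0.944, 0.001], [0.944, -0.331, -0.0], [0.0, 0.001, -1.0]]
wrist_force: [-6.0, -0.3, 17.0]
gripper_width: 0.643
[0.51876721 0.21221425 0.06304407] [-6.70920262  0.33390592 17.36408155] 14.9167
```

View pics/g3.png

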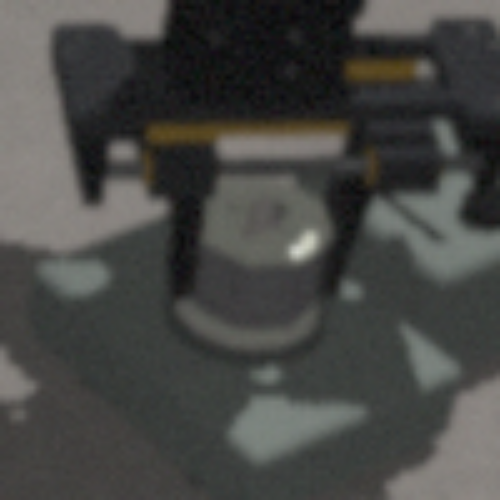

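View pics/scene3.png

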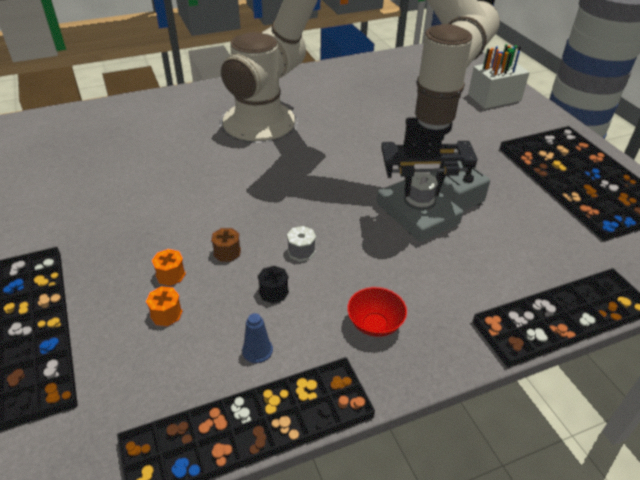

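```bash
python3 -c "
from station import r
print(r.finish_job())"
```

```text
the job is handed in; nothing more can be done
None
```

I put the white cross-hole spool on the winder's post, meshed it with the splines and pressed it to the bottom. I handed the job in at about 15 s with the gripper still holding it pressed down. `finish_job()` reports no verdict, so my evidence that it is right is the checks below.

- **Mesh:** I lifted the spool, turned it about 35° to match the splines (measured at about 25.5°) and lowered it. It went past the spline tops with no upward resistance.
- **Bottomed:** Spring force began as the spool reached the plate's height. In the last three moves the tool came to rest at 63.0–63.1 mm (spool underside about 54 mm, the fully pressed height). The upward force rose from 10 to 17 N, above the 9 N needed to hold it.
- **Picture:** The spool sits upright on the plate, gripped at 56 mm. The plain spool, cone, basket and look-alikes appear where they were.
- **Disagreements:** A small sideways force of about 6 N remained, probably the hole resting against the post. The two cameras put the spline angle at 26° and 24° and the post position within about 1 mm of each other. My first, simpler fit in the side camera gave 18°; I replaced it with a model that accounts for shadows.

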